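# Load a steel block past the spring ball of a workholding fixture

### The arm

A 6-joint arm with a two-finger parallel gripper is mounted at the origin on the work surface; the furniture and walls round the work are solid. World frame = base frame: x ahead of the robot, y to its left, z up, the work surface at z = 0. Lengths are in m, angles in rad, forces in N, time in s.
With the tool pointing down it reaches from about 0.25 to 0.775 m from the base axis. Payload 8.9 kg.
Tool frame: the origin (TCP) lies midway between the tips of the shut fingers; the grasp point (between the pads) lies 19 mm behind it (robot.tcp_to_grasp is the distance from the TCP to the grasp point, in m); x points along the fingers, y is the direction in which the jaws open and shut, and the axes are right-handed (so a half turn about x gives the same grasp; the last joint's range is limited). The gripper opens to 85 mm and grips with 20 to 120 N. Pads are 22 mm wide; open, the fingers measure 114 mm over their backs; the gripper's body (76 mm by 85 mm) begins 54 mm behind the grasp point. The pads swing forward as they close: fully open they stand 13 mm farther back than shut.
Start: joints at [1.2, 0.291, -0.153, 1.127, 0, 1.431], TCP at [0.121, 0.511, 0.192] pointing down, gripper open.
Joint ranges: [-2.52, 2.52], [-0.91, 1.74], [-1.3, 1.37], [-1.96, 2.02], [-1.52, 1.47], [-3.14, 3.14]. Speed limits (rad/s): [2.22, 2.22, 2.79, 3.14, 3.14, 3.14].

### API

Orientations are given as a 3x3 rotation matrix whose columns are the frame's x, y, z axes.
In Python, from rig import robot, sense, viewer gives the robot as it stands. The module is installed in compiled form; this text tells all that it offers. Calls block until the motion is done:
- robot.move_to(position, orientation): joint-space move of the TCP to a pose.
- robot.line_to(position, rot=None, rate=0.15, threshold=None): straight line of the TCP; rot=None keeps the orientation; rate is the mean speed in m/s. With threshold (N) it stops when the force on the tool has changed by that much, and returns True; else False.
- robot.movej(angles): joint-space move.
- robot.gripper_to(opening, newtons=None): opening from 0.0 (shut) to 1.0 (fully open); newtons is the grip in N (None keeps the last); returns when the fingers have stopped.
- robot.wait(seconds).
- robot.ik(position, orientation): joint angles nearest the present ones, or None.
- sense(): the state.
- viewer.snapshot(name): name is "side" or "top" or "wrist"; returns a dict with "img" (480x640x3 uint8, red, green, blue), "vfov" (degrees; the focal length in pixels is half the picture's height over the tangent of half this angle, whatever the lens; pixels are square), "cx", "cy" (the principal point, pixels), "k1" (the pictures are not rectified: a ray, as slopes to the right and down, at radius r is drawn at 1 + k1 r^2 times it, then the intrinsics apply), "extrinsics" (4x4, takes a point from world to camera coordinates). Camera axes: x right, y down, z forward; pixel columns grow to the right and rows downward; lengths in m; the calibration is good to about 2 mm. A picture is of the moment at which its call begins. There is no depth.
A pose or a line that the arm cannot do raises robot.PlanningError and nothing moves.
- robot.close_job(): hands the job in, once; it reports no verdict.
Trained networks look in a picture, given as the dict that the camera call returned (one of the last four; its "shot" number tells which), for a name from the list of things; names that differ only in an ending like _2 or _b are one class to them, and where a whole thing is asked for, a point or a joint stands for the part that bears it (a point fixed in the world has none). Each returns a list of dicts, best first, with "score" (0 to 1); they miss things now and then, are a little off and sometimes report something else, mostly with a low value. They report only what shows in the picture. A call takes as long as a camera call. They do not tell look-alikes from the thing itself.
- viewer.silhouettes(picture, label): "mask" (480x640 bool, what is visible of it).
- viewer.tip_of(picture, label): "point" ([x, y, z] in m, in the coordinates of the camera as it stood for that picture, good to about 4 mm: a listed point, or the origin of a listed thing).
The state is a dict: "clock": time; "qpos": joint angles; "qvel": joint speeds; "joint_torque": joint torques, N m; "ee_pos": TCP position; "tool_rot": TCP orientation; "force": force on the tool from outside, world axes, zero at the start; "moment": the same for the moment, N m; "finger_gap": opening from 0.0 (shut) to 1.0 (fully open).
Only numpy, scipy, OpenCV 4.12 (cv2) and the standard library are available. Lean on these libraries where they do the work, as an engineer would, in place of code of your own. Each camera call takes 0.05 s, during which the arm holds its last target.

### The job

Load the dark steel block into the blue fixture: lay it flat and lengthwise in the open end of the channel and push it in past the spring ball until it is fully home and the ball has sprung out behind it, then let go and back away. How far in the stop sits is set differently each time, so feel for it and do not ram the block against the fixture. Do not disturb the spray can or the pipe stub.

Things in the scene. Friction and masses are not known exactly. Their poses are not given: they have to be found in the camera images.
- block: Dark solid steel block, 30 x 75 x 30 mm (x, y, z), about 0.5 kg, lying loose on the table to the robot's right. Origin: centre of its underside; its own y axis is the long axis. Its two ends are alike. Grasp it across the 30 mm width. A fixed toggle clamp 130 mm high stands between it and the fixture, a fixed bolt rack 200 mm high to its right.
- fixture: Fixture bolted down on the robot's left. Origin: on the table under the channel's centre line; x = loading direction, z up. Blue base plate x -105 to 145, y -52 to 68 mm, top (channel floor, oiled, friction 0.12) 10 mm above the table. A grey carriage with spring ball and end stop is locked on it at an unlisted place, different each time; all x, y below are in this frame.
- apron (a point): Centre of the bare loading apron before the mouth, on the plate's top (x = -76, y = 0, 10 mm above the table). The apron reaches from x = -105 to -47 mm with no walls.
- mouth (a point): Mouth of the channel, on its floor (x = -26, y = 0). Channel 33 mm wide, open above: steel fence on the right, inner face y = -16, x -26 to 145 mm; short guide on the left, inner face y = +17, x -26 to -10 mm; both rise 20 mm above the floor, 10 mm less than the block. Slanted lips before it widen the opening to about 50 mm at x = -47 mm.
- ball_zone (a point): Middle of the stretch where the ball may be (x = 25, y = 0, on the floor). The ball's centre lies anywhere from x = 5 to 45 mm. Its grey housing on the left spans 36 mm in x, y 18 to 52 (caps to 66), top 40 mm above the table. A block that is home has its rear end 6.7 mm past the ball's centre (x = 12 to 52), with nothing above the rear end.
- stop_zone (a point): Middle of the stretch for the stop's face (x = 107, y = 0). The face lies 81.7 mm past the ball's centre, x = 87 to 127 mm; a block that is home has its centre at x = 49 to 89 mm. Side rail before it: inner face y = 17.5, top 44 mm above the table. A cover 44 to 48 mm above the table spans the last 38 mm before the stop (entry only from the mouth). 30 N on the stop is safe, 60 N is ramming.
- ball (a joint): Steel spring ball, 28 mm diameter, centre 25 mm above the table, sliding along y. Value (m): 0 = out, blocking 5 mm of the path; 0.005 = pushed aside by the passing block; 0.002 = resting on the rear edge of a block that is home. Pushing the block past it takes about 10 to 14 N, then 1 to 2 N of drag; once the rear end is past its centre it clicks out and drives the block 6.7 mm onto the stop.
- spray_can: Bystander: orange and yellow spray can, standing, 67 mm diameter, 208 mm tall. Origin: centre of its underside.
- pipe_stub: Bystander: rusty pipe stub standing on end, 60 mm diameter, 60 mm tall. Origin: centre of its underside.
Mind the look-alikes: they are no part of the job. Of the things that look like the block, the smaller one is meant.

How it is judged:
By the outcome, as a careful person would: the job done as asked, in the order asked, and still so for the second after the job is handed in, with the robot touching nothing.
It also fails if it takes over 69 s, if anything falls off the work surface, if the arm or the gripper's body presses on something with over 40 N, if the wrist force passes 120 N, or if a joint passes its speed limit or range.

## Working session

There is one attempt and no reset: what is moved stays moved. The work goes in short steps, each a Python script; the robot and the scene stay as the last script left them, time stands still between calls to the robot, and variables do not carry over. Pictures are saved under pics/ and viewed, and the job is handed in when it is done.

```bash
mkdir -p pics; ls
cat > h.py <<'E'
import numpy as np, cv2
from rig import robot, sense, viewer
def save(s,n):
    cv2.imwrite(f'pics/{n}.png', s['img'][:,:,::-1])
def c2w(s,p):
    E=np.array(s['extrinsics']); return E[:3,:3].T@(np.array(p)-E[:3,3])
def f_(s): return s['img'].shape[0]/2/np.tan(np.radians(s['vfov'])/2)
def proj(s,P):
    E=np.array(s['extrinsics']); P=np.atleast_2d(P); c=P@E[:3,:3].T+E[:3,3]
    m=c[:,:2]/c[:,2:]; r2=(m**2).sum(1,keepdims=True); m=m*(1+s['k1']*r2)
    return m*f_(s)+[s['cx'],s['cy']]
def ray(s,uv):
    d=(np.array(uv,float)-[s['cx'],s['cy']])/f_(s); m=d.copy()
    for _ in range(30): m=d/(1+s['k1']*(m@m))
    E=np.array(s['extrinsics']); R=E[:3,:3]
    return -R.T@E[:3,3], R.T@np.array([m[0],m[1],1])
def atz(s,uv,z):
    o,d=ray(s,uv); return o+d*(z-o[2])/d[2]
E
python3 - <<'E'
from h import *
st=sense(); print(st['clock'],st['ee_pos'],st['finger_gap'],st['force'])
for n in ['top','side','wrist']:
    s=viewer.snapshot(n); save(s,n+'0')
    E=np.array(s['extrinsics']); print(n,-E[:3,:3].T@E[:3,3],E[2,:3],s['vfov'],s['k1'])
    for l in ['block','fixture','apron','mouth','spray_can','pipe_stub','ball','stop_zone']:
        print(' ',l,[(round(d['score'],2),np.round(c2w(s,d['point']),4).tolist()) for d in viewer.tip_of(s,l)])
print(sense()['clock'])
E
```

```text
pics
0.0 [0.12043504 0.51050708 0.19183382] 1.0049076772668069 [0.09113819 0.12284654 0.18197721]
top [0.31878847 0.01704887 0.95099793] [ 0.17419654  0.02331989 -0.98443473] 57.435123822258134 -0.08438728550684789
  block [(0.96, [0.5485, -0.2411, 0.0011]), (0.7, [0.4067, -0.253, 0.0023])]
  fixture [(0.85, [0.4417, 0.2725, -0.0001])]
  apron [(0.58, [0.375, 0.2453, 0.012])]
  mouth [(0.71, [0.4159, 0.2575, 0.0104])]
  spray_can [(0.67, [0.5687, -0.0987, -0.0012])]
  pipe_stub [(0.71, [0.588, 0.0247, 0.0027]), (0.36, [0.3719, 0.2475, 0.0126])]Traceback (most recent call last):
  File "<stdin>", line 7, in <module>
ValueError: it knows: apron, ball_zone, block, fixture, mouth, pipe_stub, spray_can, stop_zone
```

Run:
```python
from h import *
for n in ['side','wrist']:
    s=viewer.snapshot(n); save(s,n+'0')
    E=np.array(s['extrinsics']); print(n,-E[:3,:3].T@E[:3,3],E[2,:3],s['vfov'],s['k1'])
    for l in ['block','fixture','apron','mouth','ball_zone','stop_zone']:
        print(' ',l,[(round(d['score'],2),np.round(c2w(s,d['point']),4).tolist()) for d in viewer.tip_of(s,l)])
print(sense()['clock'])
```

```text
side [0.28113947 0.63508064 0.65885316] [ 0.26124719 -0.69112567 -0.67386587] 55.35581979588618 -0.10032166531899339
  block [(0.85, [0.5501, -0.2392, 0.0049]), (0.7, [0.409, -0.2468, 0.0019])]
  fixture [(0.59, [0.4465, 0.2674, -0.0])]
  apron [(0.79, [0.3681, 0.242, 0.0129])]
  mouth [(0.72, [0.4194, 0.2584, 0.01]), (0.46, [0.5396, 0.2996, 0.0118])]
  ball_zone [(0.57, [0.4679, 0.2729, 0.0125])]
  stop_zone [(0.86, [0.5419, 0.3004, 0.0098])]
wrist [0.05121017 0.52770187 0.37498669] [ 0.27069776 -0.06330127 -0.9605809 ] 63.23034548792826 -0.04696398817019201
  block []
  fixture []
  apron []
  mouth []
  ball_zone []
  stop_zone []
1.05
```

View pics/top0.png

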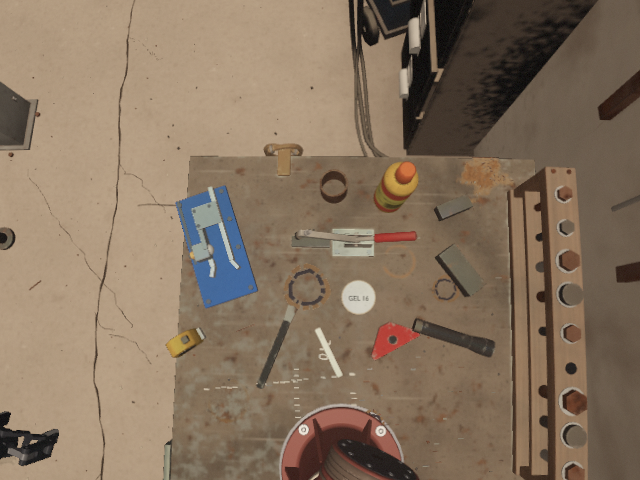

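View pics/side0.png

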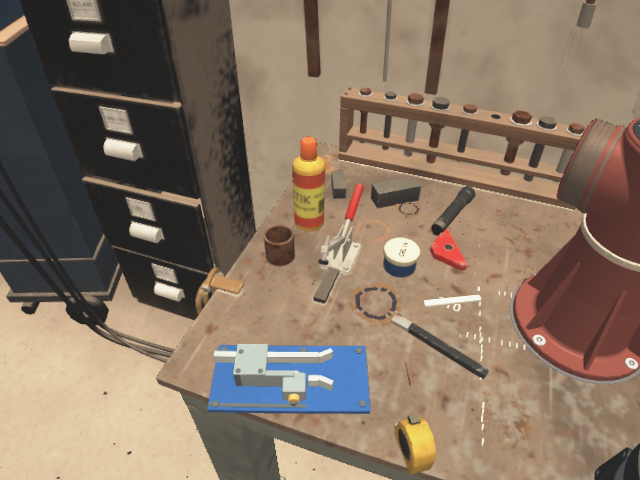

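Run:
```python
import cv2, numpy as np
a=cv2.imread('pics/top0.png'); b=a[180:305,415:500]; c=a[175:315,165:265]
b=cv2.resize(b,None,fx=4,fy=4,interpolation=cv2.INTER_CUBIC); c=cv2.resize(c,None,fx=4,fy=4,interpolation=cv2.INTER_CUBIC)
H=max(b.shape[0],c.shape[0]); o=np.zeros((H,b.shape[1]+c.shape[1],3),np.uint8); o[:b.shape[0],:b.shape[1]]=b;o[:c.shape[0],b.shape[1]:]=c
cv2.imwrite('pics/crop0.png',o)
```

```text
(no output)
```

View pics/crop0.png

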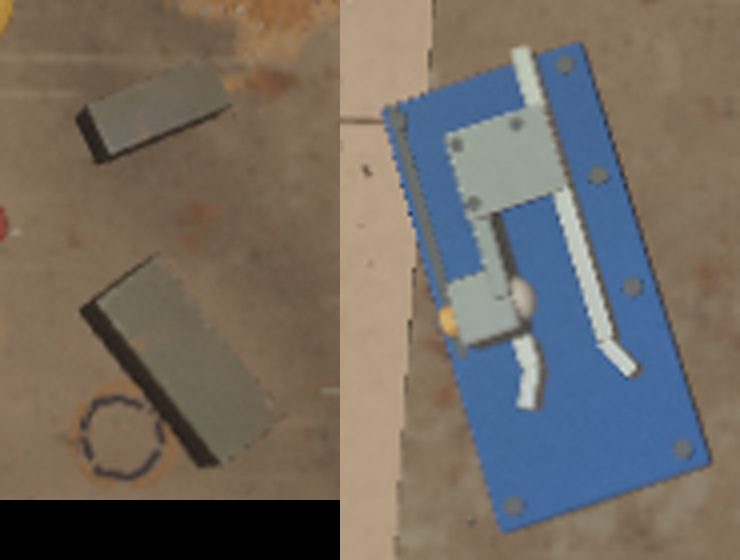

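Candidates for the block in the top view: the smaller dark block at (453,210) and the larger one at (459,270). The task says the smaller look-alike is meant, and the crop confirms that's the one at (453,210). The fixture's channel opens toward the robot, with its mouth near (212,270), and the ball's housing is at (201,252). Next I'll fit both poses.

```bash
cat >> h.py <<'E'
from scipy.optimize import least_squares
def hullmask(uv):
    m=np.zeros((480,640),np.uint8); cv2.fillConvexPoly(m,cv2.convexHull(np.round(uv*16).astype(np.int32)),1,shift=4); return m.astype(bool)
def boxpts(x0,x1,y0,y1,z0,z1): return np.array([[x,y,z] for x in(x0,x1) for y in(y0,y1) for z in(z0,z1)])
def place(P,x,y,a):
    c,s=np.cos(a),np.sin(a); return P@np.array([[c,s,0],[-s,c,0],[0,0,1]])+[x,y,0]
def fitbox(views,P,x0):
    # views: [(shot,mask)], maximise IoU of box silhouette
    from scipy.optimize import minimize
    def cost(p):
        t=0
        for s,m in views:
            h=hullmask(proj(s,place(P,*p))); t+=1-(h&m).sum()/max(1,(h|m).sum())
        return t
    best=None
    for da in (-.15,0,.15):
        q=np.array(x0)+[0,0,da]
        r=minimize(cost,q,method='Nelder-Mead',options=dict(initial_simplex=[q,q+[.008,0,0],q+[0,.008,0],q+[0,0,.12]],xatol=1e-4,fatol=1e-4))
        if best is None or r.fun<best.fun: best=r
    return best.x,best.fun/len(views)
BLK=boxpts(-.015,.015,-.0375,.0375,0,.03)
E
python3 - <<'E'
from h import *
s=viewer.snapshot('top')
uv=[(206.25,307.5),(257.5,290.75),(225.5,185.75),(176.25,201.75)]
W=np.array([atz(s,u,.01)[:2] for u in uv]); L=np.array([(-.105,.068),(-.105,-.052),(.145,-.052),(.145,.068)])
print(W)
def res(p):
    c,si=np.cos(p[2]),np.sin(p[2]); return (L@np.array([[c,si],[-si,c]])+p[:2]-W).ravel()
r=least_squares(res,[.44,.27,.3]); print('fix',r.x,np.degrees(r.x[2]),r.fun)
ms=[]
s2=viewer.snapshot('side')
for sh in(s,s2):
    for d in viewer.silhouettes(sh,'block'):
        m=d['mask']; v,u=np.nonzero(m); print(d['score'],u.mean(),v.mean(),m.sum())
        c=atz(sh,(u.mean(),v.mean()),.015)
        if c[0]>.48 and d['score']>.4: ms.append((sh,m))
for v in ([ms[0]],[ms[-1]],ms):
    print(fitbox(v,BLK,[.549,-.24,np.radians(24)]))
for n,v in [('rack',(512,190)),('clampR',(415,235)),('clampL',(295,235))]: print(n,atz(s,v,0),atz(s,v,.1))
R0=np.array(sense()['tool_rot']); print(R0.round(3)); print(sense()['clock'])
E
```

```text
[[0.3231478  0.2927821 ]
 [0.36097932 0.18295126]
 [0.59420963 0.26515858]
 [0.55657925 0.37578143]]
fix [0.44251801 0.26498371 0.3383241 ] 19.3845429913702 [-0.00224723  0.00149664 -0.00024995 -0.00186998  0.0023478  -0.00110064
  0.00014937  0.00147398]
0.96 460.0809338521401 270.7618677042802 1285
0.66 452.95856873822976 207.1129943502825 531
0.68 395.4826418289585 191.26079593564776 1181
0.36 290.0692380952381 379.5304761904762 10500
(array([ 0.54840927, -0.24143216,  0.42214828]), np.float64(0.10304054054054057))
(array([ 0.54840927, -0.24143216,  0.42214828]), np.float64(0.10304054054054057))
(array([ 0.54840927, -0.24143216,  0.42214828]), np.float64(0.10304054054054057))
rack [ 0.59355812 -0.38191258  0.        ] [ 0.56466535 -0.33996071  0.1       ]
clampR [ 0.48784941 -0.15838765  0.        ] [ 0.4700722  -0.13994002  0.1       ]
clampL [0.48511408 0.10619504 0.        ] [0.4676245  0.09682107 0.1       ]
[[-0.     0.23   0.973]
 [ 0.     0.973 -0.23 ]
 [-1.     0.    -0.   ]]
1.25
```

Run:
```python
from h import *
R0=np.array(sense()['tool_rot'])
for z in (.22,.26,.30):
    print(z, robot.ik([.50,.29,z],R0))
robot.move_to([.50,.22,.24],R0)
s=viewer.snapshot('wrist'); save(s,'wrist1'); print(sense()['clock'],sense()['qpos'].round(3) if hasattr(sense()['qpos'],'round') else sense()['qpos'])
print(proj(s,place(np.array([(-.105,.068,.01),(-.105,-.052,.01),(.145,-.052,.01),(.145,.068,.01),(0,0,.01)]),.4425,.265,.3383)))
```

```text
0.22 [3.99101660e-01 3.80750180e-01 4.92720423e-02 1.23931819e+00
 3.76172449e-05 6.30914012e-01]
0.26 [3.99101660e-01 3.70434037e-01 1.37405202e-01 1.33776749e+00
 3.76172449e-05 6.30914012e-01]
0.3 [3.99101660e-01 3.68118228e-01 2.36632685e-01 1.43931079e+00
 3.76172449e-05 6.30914012e-01]
3.05 [0.282 0.311 0.    1.26  0.    0.513]
[[353.65603405  -2.33004003]
 [250.03156472  69.82929867]
 [378.1285258  270.26435792]
 [472.97855867 214.46387603]
 [350.51827551 132.61375027]]
```

View pics/wrist1.png

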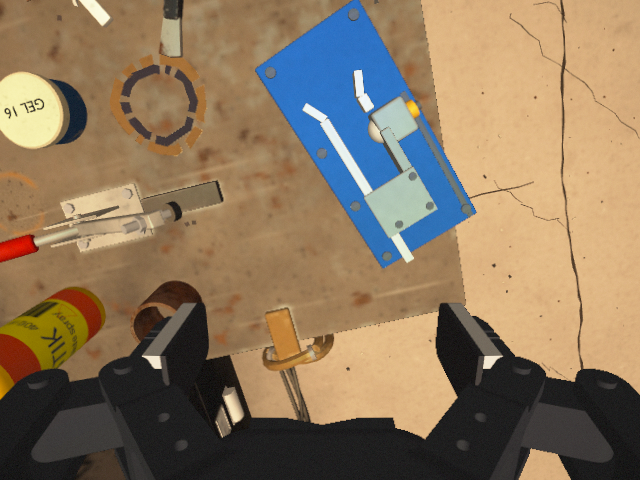

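```bash
cat >> h.py <<'E'
PL=boxpts(-.105,.145,-.052,.068,0,.01)
def bluemask(s,lo=(100,120,50),hi=(125,255,255)):
    hsv=cv2.cvtColor(s['img'],cv2.COLOR_RGB2HSV); m=cv2.inRange(hsv,lo,hi)
    n,l,st,_=cv2.connectedComponentsWithStats(cv2.morphologyEx(m,cv2.MORPH_CLOSE,np.ones((3,3))))
    # largest blue comps near: take biggest, plus others >80px overlapping its bbox
    k=1+np.argmax(st[1:,4]); x,y,w,h=st[k,:4]; o=np.zeros((480,640),np.uint8)
    keep=[i for i in range(1,n) if st[i,4]>40 and x-15<=st[i,0] and st[i,0]+st[i,2]<=x+w+15 and y-15<=st[i,1] and st[i,1]+st[i,3]<=y+h+15]
    ys,xs=np.nonzero(np.isin(l,keep)); hl=cv2.convexHull(np.stack([xs,ys],1).astype(np.int32)); cv2.fillConvexPoly(o,hl,1); return o.astype(bool)
E
python3 - <<'E'
from h import *
R0=np.array(sense()['tool_rot'])
w1=viewer.snapshot('wrist')
robot.line_to([.53,.29,.19],R0)
w2=viewer.snapshot('wrist'); save(w2,'wrist2')
t=viewer.snapshot('top'); sd=viewer.snapshot('side'); save(sd,'side2')
V=[(a,bluemask(a)) for a in (w1,w2)]
for nm,v in [('w1',V[:1]),('w2',V[1:]),('w',V)]: print(nm,fitbox(v,PL,[.4425,.265,.338]),[m.sum() for _,m in v])
for nm,a in [('w1',w1),('w2',w2),('side',sd)]:
    for l in ['ball_zone','fixture','mouth','apron','stop_zone']: print(nm,l,[(round(d['score'],2),np.round(c2w(a,d['point']),4).tolist()) for d in viewer.tip_of(a,l)])
import pickle; pickle.dump((w1,w2),open('w.pkl','wb'))
print(sense()['clock'])
E
```

```text
w1 (array([0.44087428, 0.26887045, 0.34038246]), np.float64(0.2044568629480148)) [np.int64(23087)]
w2 (array([0.44076939, 0.2687168 , 0.3444625 ]), np.float64(0.21864054290718038)) [np.int64(28569)]
w (array([0.44142411, 0.26905509, 0.34530843]), np.float64(0.21133455381377608)) [np.int64(23087), np.int64(28569)]
w1 ball_zone [(0.96, [0.4664, 0.2732, 0.0097])]
w1 fixture [(0.79, [0.4438, 0.2734, 0.0019])]
w1 mouth [(0.73, [0.42, 0.2601, 0.0113])]
w1 apron [(0.6, [0.3703, 0.2442, 0.012])]
w1 stop_zone [(0.6, [0.5428, 0.3032, 0.0074])]
w2 ball_zone [(0.7, [0.4671, 0.2768, 0.01])]
w2 fixture [(0.72, [0.4403, 0.2744, 0.002])]
w2 mouth [(0.62, [0.418, 0.2578, 0.0129])]
w2 apron [(0.96, [0.3741, 0.2418, 0.0132])]
w2 stop_zone [(0.59, [0.5438, 0.3066, 0.0122])]
side ball_zone [(0.9, [0.4652, 0.2734, 0.0128]), (0.41, [0.5412, 0.3015, 0.0133])]
side fixture [(0.57, [0.4474, 0.2673, 0.0031])]
side mouth [(0.84, [0.4191, 0.2561, 0.009])]
side apron [(0.91, [0.3649, 0.2402, 0.0117])]
side stop_zone [(0.81, [0.5396, 0.3008, 0.0113])]
4.7583
```

View pics/wrist2.png

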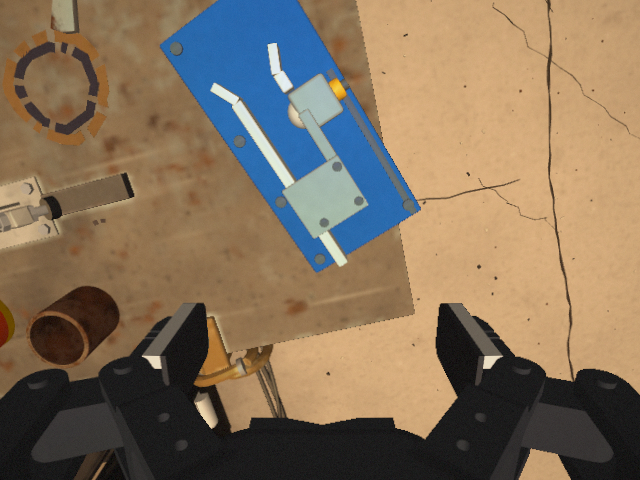

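Run:
```python
import pickle,cv2,numpy as np
import sys
from h import *
w1,w2=pickle.load(open('w.pkl','rb'))
o=[]
for s in(w1,w2):
    im=cv2.resize(s['img'][:,:,::-1],None,fx=2,fy=2,interpolation=cv2.INTER_CUBIC).copy()
    m=bluemask(s).astype(np.uint8); c,_=cv2.findContours(m,0,2); cv2.drawContours(im,[x*2 for x in c],-1,(0,255,255),1)
    for p,col in (((.4414,.269,.3453),(0,255,0)),((.4425,.265,.338),(0,0,255))):
        P=np.array([(-.105,.068,.01),(-.105,-.052,.01),(.145,-.052,.01),(.145,.068,.01)])
        cv2.polylines(im,[np.int32(proj(s,place(P,*p))*2+.5)],True,col,1)
    o.append(im)
cv2.imwrite('pics/ov.png',np.hstack([o[0][:560,480:980],o[1][:560,300:860]])[:,:1060][:, ::1] if 0 else cv2.resize(np.hstack([o[0][:560,480:960],o[1][:560,300:860]]),None,fx=.75,fy=.75))
```

```text
(no output)
```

View pics/ov.png

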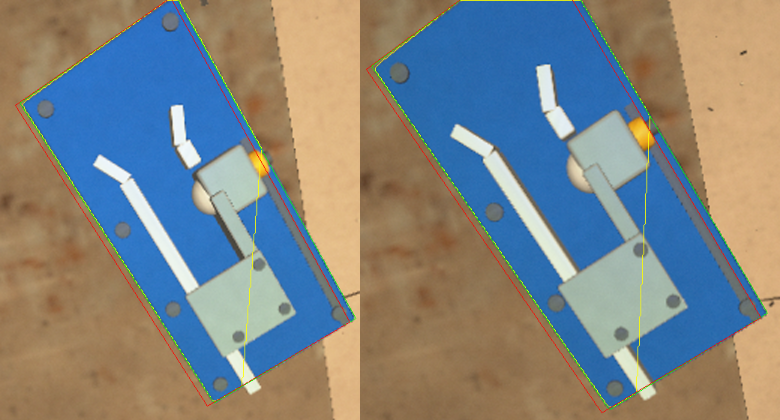

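```bash
sed -i 's/-15<=st/-100<=st/g; s/+15 and/+100 and/g; s/+15\]/+100]/' h.py
python3 - <<'E'
import pickle
from h import *
w1,w2=pickle.load(open('w.pkl','rb'))
t=viewer.snapshot('top'); sd=viewer.snapshot('side'); save(t,'top3');save(sd,'side3')
pickle.dump((w1,w2,t,sd),open('w.pkl','wb'))
clip=lambda s:None
V=[(a,bluemask(a)) for a in (w1,w2,t,sd)]
for nm,v in zip(['w1','w2','top','side'],V): print(nm,fitbox([v],PL,[.4425,.267,.338]),v[1].sum())
print(fitbox(V,PL,[.4425,.267,.338]))
E
```

```text
w1 (array([0.44156393, 0.26918203, 0.34410866]), np.float64(0.0075943249680693325)) 28751
w2 (array([0.44173091, 0.26921101, 0.34478746]), np.float64(0.004508689474259531)) 36434
top (array([0.44365667, 0.2678963 , 0.35466627]), np.float64(0.06889386189258317)) 5825
side (array([0.44330877, 0.26495039, 0.3499822 ]), np.float64(0.03761493452215103)) 10362
(array([0.44178559, 0.26921487, 0.34359072]), np.float64(0.03535543305783567))
```

View pics/side3.png

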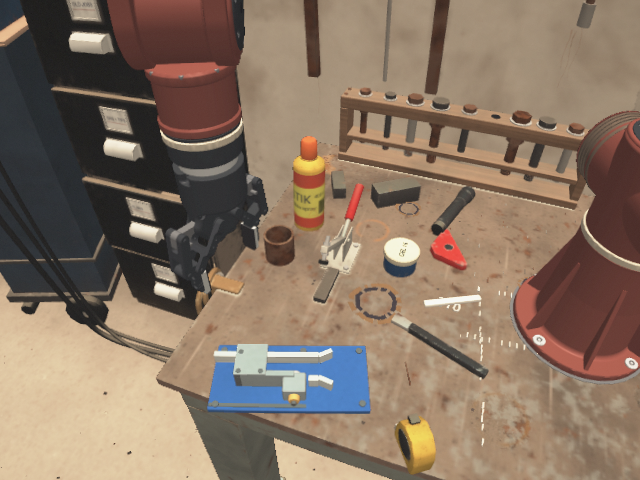

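```bash
cat >> h.py <<'E'
FX=(.4420,.2685,.3445)
def w2f(P):
    c,s=np.cos(FX[2]),np.sin(FX[2]); d=np.array(P,float)[...,:2]-FX[:2]; return d@np.array([[c,-s],[s,c]])
def f2w(x,y,z): return place(np.array([[x,y,z]]),*FX)[0]
E
python3 - <<'E'
import pickle
from h import *
w1,w2,t,sd=pickle.load(open('w.pkl','rb'))
for uv in [(288.7,100),(321.3,73.3),(344.7,106.7),(314.7,125.3)]: print(w2f(atz(w2,uv,.04))*1e3)
# cover corners
for uv in [(282,186),(335,156),(368,205),(317,238)]: print('cover',w2f(atz(w2,uv,.048))*1e3)
for nm,uv,z in [('fence mouth',(236,103),.03),('guide end',(289,92),.03)]: print(nm,w2f(atz(w2,uv,z))*1e3)
for b in (5,15,25,35,45): print(b,proj(w2,f2w(b*1e-3,.026,.025)).round(1))
im=cv2.resize(w2['img'][60:220,210:380,::-1],None,fx=4,fy=4,interpolation=cv2.INTER_CUBIC)
cv2.imwrite('pics/hz.png',im[:600])
E
```

```text
[-1.8979874  18.47001468]
[-4.61965791 51.689122  ]
[27.15777312 53.80449347]
[26.18898068 25.29674018]
cover [ 52.41371507 -24.29914451]
cover [55.64475211 26.07690102]
cover [105.25260662  27.72934764]
cover [106.16748818 -24.39853687]
fence mouth [-25.05058962 -20.19969765]
guide end [-7.98766341 21.9027928 ]
5 [[302.  103.2]]
15 [[308.5 113.5]]
25 [[314.9 123.7]]
35 [[321.3 133.8]]
45 [[327.5 143.7]]
```

View pics/hz.png

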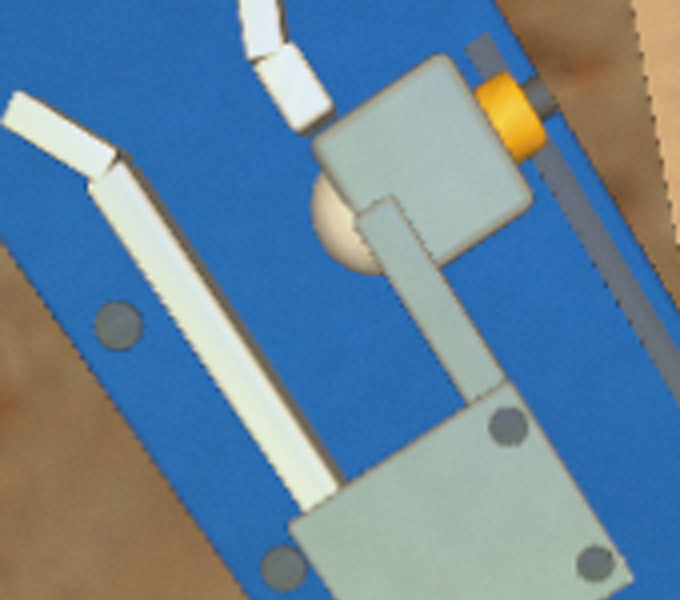

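Run:
```python
import pickle
from h import *
w1,w2,t,sd=pickle.load(open('w.pkl','rb'))
for uv in [(288.3,97.5),(320,73.8),(343,110),(320,127)]: print(w2f(atz(w2,uv,.04))*1e3)
for uv in [(282,190.8),(336.3,155.8)]: print('cover',w2f(atz(w2,uv,.048))*1e3)
im=cv2.resize(w2['img'][60:220,210:380,::-1],None,fx=4,fy=4,interpolation=cv2.INTER_CUBIC)
for b,c in ((8,(0,0,255)),(11,(0,255,0)),(14,(255,255,255))):
    P=place(np.array([(b/1e3+x,y,.04) for x,y in((-.018,.018),(.018,.018),(.018,.052),(-.018,.052))]),*FX)
    cv2.polylines(im,[np.int32((proj(w2,P)-[210,60]+.5)*4)],True,c,1)
    P=place(np.array([(b/1e3+x,y,.048) for x,y in((.0437,-.02),(.0437,.03))]),*FX)
    cv2.polylines(im,[np.int32((proj(w2,P)-[210,60]+.5)*4)],True,c,1)
    a=np.linspace(0,6.28,40); P=place(np.stack([b/1e3+.014*np.cos(a),.024+.014*np.sin(a),.025+0*a],1),*FX)
    cv2.polylines(im,[np.int32((proj(w2,P)-[210,60]+.5)*4)],True,c,1)
cv2.imwrite('pics/hz2.png',im[:600])
```

```text
[-3.67496399 19.28040259]
[-4.8670301  50.61402809]
[28.59130907 51.2719047 ]
[29.69342138 28.22102189]
cover [ 55.74452034 -26.582441  ]
cover [56.08573223 27.05745265]
```

View pics/hz2.png

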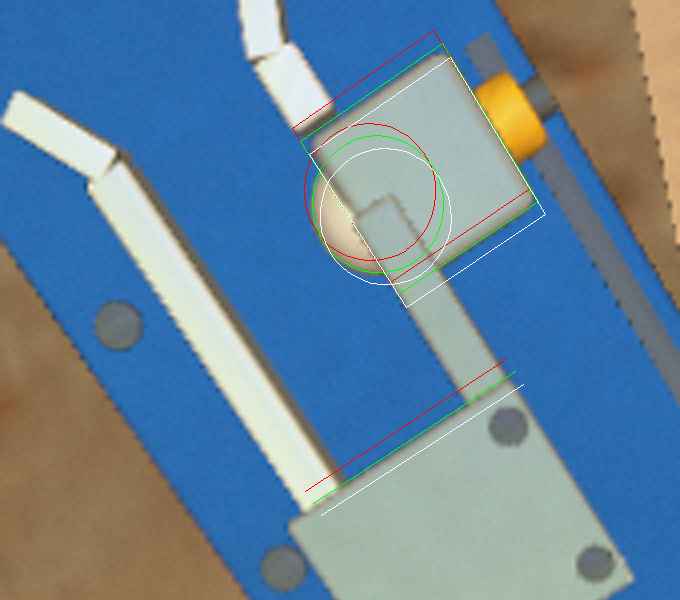

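```bash
cat >> h.py <<'E'
def Rd(a):
    x=np.array([0,0,-1.]); y=np.array([np.cos(a),np.sin(a),0]); return np.stack([x,y,np.cross(x,y)],1)
E
python3 - <<'E'
from h import *
R0=np.array(sense()['tool_rot'])
robot.line_to([.50,.27,.30],R0,rate=.25)
robot.move_to([.548,-.241,.30],Rd(.422)); print(sense()['clock'],np.round(sense()['qpos'],3))
robot.line_to([.548,-.241,.22],rate=.2)
s=viewer.snapshot('wrist'); save(s,'wrist4')
for d in viewer.silhouettes(s,'block'):
    v,u=np.nonzero(d['mask']); c=atz(s,(u.mean(),v.mean()),.015); print(d['score'],u.mean(),v.mean(),len(u),c)
    if np.linalg.norm(c[:2]-[.549,-.241])<.06: print(fitbox([(s,d['mask'])],BLK,[.548,-.241,.42]))
print([(round(d['score'],2),c2w(s,d['point']).round(4)) for d in viewer.tip_of(s,'block')],sense()['clock'])
E
```

```text
7.3333 [-0.535  0.413  0.303  1.462  0.     0.612]
0.82 184.35959252971136 147.02648556876062 5890 [ 0.40396509 -0.24797511  0.015     ]
0.81 321.54230118443314 198.7258883248731 2364 [ 0.54749406 -0.23967229  0.015     ]
(array([ 0.54701209, -0.23972142,  0.41520543]), np.float64(0.05597760895641746))
[(0.96, array([ 0.4148, -0.251 , -0.0011])), (0.6, array([ 0.5483, -0.2387,  0.0042]))] 8.0333
```

View pics/wrist4.png

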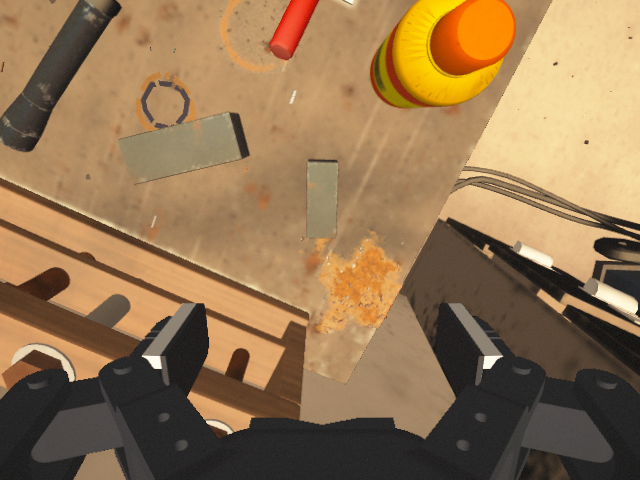

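Run:
```python
from h import *
s=viewer.snapshot('wrist')
for z in(0,.02,.1,.2): print(z,atz(s,(305,312),z).round(3),atz(s,(150,245),z).round(3))
t=viewer.snapshot('top')
for uv in [(544,168),(512,190),(555,470)]: print(uv,[atz(t,uv,z).round(3)[:2] for z in (0,.1,.2)])
```

```text
0 [ 0.586 -0.371  0.   ] [ 0.399 -0.367  0.   ]
0.02 [ 0.583 -0.361  0.02 ] [ 0.405 -0.357  0.02 ]
0.1 [ 0.57  -0.322  0.1  ] [ 0.429 -0.32   0.1  ]
0.2 [ 0.553 -0.274  0.2  ] [ 0.459 -0.272  0.2  ]
(544, 168) [array([ 0.647, -0.461]), array([ 0.613, -0.411]), array([ 0.578, -0.361])]
(512, 190) [array([ 0.594, -0.382]), array([ 0.565, -0.34 ]), array([ 0.536, -0.298])]
(555, 470) [array([-0.009, -0.449]), array([ 0.026, -0.4  ]), array([ 0.06 , -0.351])]
```

Run:
```python
from h import *
R=Rd(.417)
robot.move_to([.5475,-.2402,.12],R)
hit=robot.line_to([.5475,-.2402,.004],R,rate=.1,threshold=12); st=sense(); print(hit,st['ee_pos'],st['force'])
robot.gripper_to(0.0,60); st=sense(); print('gap',st['finger_gap'],st['force'])
robot.wait(.2)
robot.line_to([.5475,-.2402,.03],R,rate=.08); st=sense(); print('gap',st['finger_gap'],st['force'],st['ee_pos'],st['clock'])
s=viewer.snapshot('wrist'); save(s,'wrist5')
```

```text
False [ 0.54799145 -0.24047918  0.00465209] [ 0.22173918 -0.27106269  0.39216988]
gap -0.0030586684306024227 [-1.02390868  0.15729831  0.88742288]
gap -0.0009938984755084375 [-0.74960034 -0.0128519  -0.19826853] [ 0.54780502 -0.24038208  0.03039505] 11.3667
```

View pics/wrist5.png

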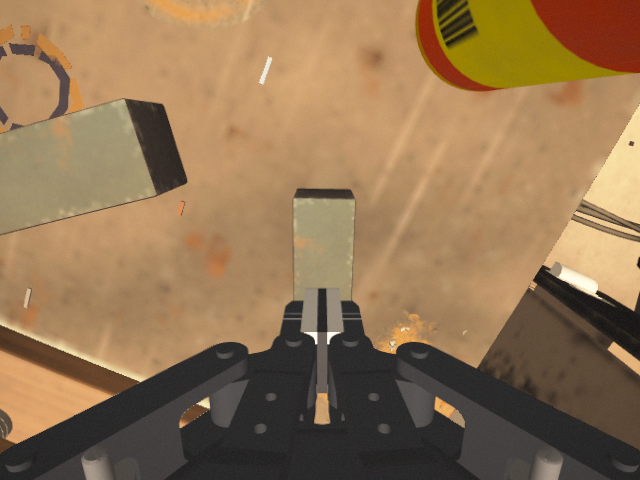

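Run:
```python
from h import *
s=viewer.snapshot('wrist')
for uv in [(294,197),(355,197)]: print(atz(s,uv,.03).round(4))
for uv in [(295,189),(353,189)]: print(atz(s,uv,.00).round(4))
print('tcp px',proj(s,sense()['ee_pos']))
c=place(np.array([(-.015,.0375,.03),(.015,.0375,.03)]),.5475,-.2402,.417); print('exp',c, proj(s,c))
t=viewer.snapshot('top'); sd=viewer.snapshot('side')
im=cv2.resize(sd['img'][140:260,270:400,::-1],None,fx=4,fy=4,interpolation=cv2.INTER_CUBIC); cv2.imwrite('pics/sd6.png',im)
print(sense()['finger_gap'])
```

```text
[ 0.5192 -0.2097  0.03  ]
[ 0.5456 -0.198   0.03  ]
[ 0.5182 -0.2111  0.    ]
[ 0.5472 -0.1982  0.    ]
tcp px [[322.02932099 274.10231491]]
exp [[ 0.51859715 -0.21198874  0.03      ]
 [ 0.5460264  -0.19983816  0.03      ]] [[290.88505742 200.81562885]
 [354.14508753 200.87777266]]
-0.0011757519222202618
```

View pics/sd6.png

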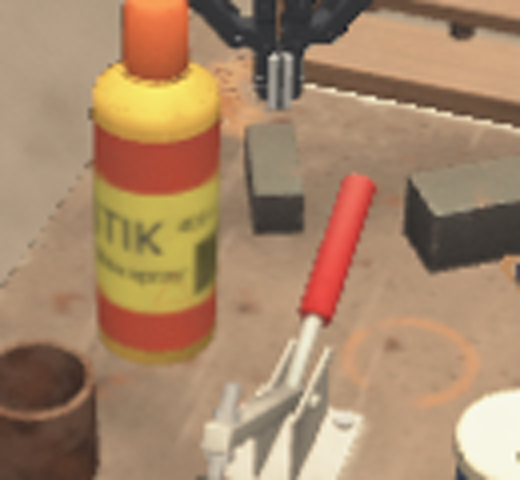

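Run:
```python
from h import *
sd=viewer.snapshot('side');t=viewer.snapshot('top')
p=sense()['ee_pos']; print(p, (proj(sd,p)-[270,140])*4, proj(sd,p))
print('blk',((proj(sd,place(BLK,.5475,-.2402,.417))-[270,140])*4).round(0))
q=sense()['qpos']; print(np.round(q,3))
im=cv2.resize(t['img'][150:290,390:520,::-1],None,fx=4,fy=4,interpolation=cv2.INTER_CUBIC); cv2.imwrite('pics/t6.png',im)
print((proj(t,p)-[390,150])*4)
```

```text
[ 0.54725835 -0.24006724  0.02961581] [[272.91262667 158.10393078]] [[338.22815667 179.52598269]]
blk [[289. 162.]
 [291. 122.]
 [303. 234.]
 [305. 193.]
 [241. 164.]
 [242. 124.]
 [253. 236.]
 [254. 195.]]
[-0.536  0.558 -0.19   0.823  0.     0.618]
[[257.6091126  223.94007118]]
```

View pics/t6.png

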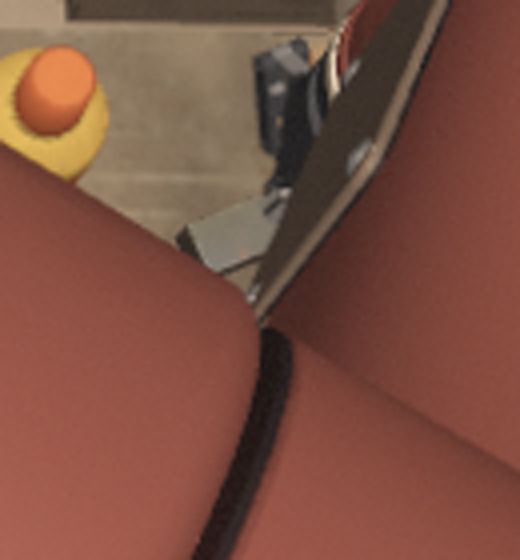

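Run:
```python
from h import *
print('t2g',robot.tcp_to_grasp)
st=sense(); p=np.array(st['ee_pos']); R=np.array(st['tool_rot'])
s=viewer.snapshot('wrist'); sd=viewer.snapshot('side')
for d in (0,.005,.01,.015,.02,.025,.03,.04,.05): 
    q=p-R[:,0]*d
    print(d,proj(s,q-R[:,2]*.011)[0].round(1),proj(s,q)[0].round(1),((proj(sd,q)-[270,140])*4)[0].round(0))
im=cv2.resize(s['img'][230:380,230:410,::-1],None,fx=4,fy=4,interpolation=cv2.INTER_CUBIC); cv2.imwrite('pics/w7.png',im)
```

```text
t2g 0.0187
0 [322.4 253.9] [322.3 274.7] [273. 158.]
0.005 [322.4 257.1] [322.4 278.5] [273. 151.]
0.01 [322.4 260.6] [322.4 282.4] [273. 144.]
0.015 [322.4 264.2] [322.4 286.5] [274. 137.]
0.02 [322.4 268. ] [322.4 290.9] [274. 130.]
0.025 [322.5 272.1] [322.4 295.5] [274. 123.]
0.03 [322.5 276.4] [322.4 300.4] [274. 116.]
0.04 [322.5 285.7] [322.5 311. ] [275. 102.]
0.05 [322.5 296.3] [322.5 323. ] [275.  87.]
```

View pics/w7.png

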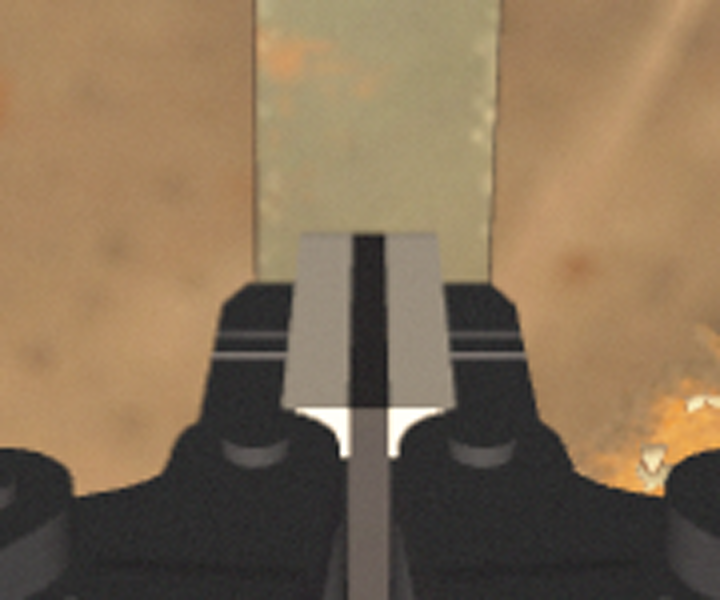

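The wrist view shows the shut fingertips about 40 mm above the block top, although the reported TCP sits level with it. The side view agrees, so the fingers closed on air above the block, which hasn't moved. The real tips are therefore about 38 mm behind the reported TCP. I'll measure the offset by touching the block's top lightly with the shut fingers.

Run:
```python
from h import *
st=sense(); p=np.array(st['ee_pos']); print(st['force'])
tgt=[.5475,-.2402,-.02]
hit=robot.line_to(tgt,None,rate=.02,threshold=4); st=sense(); print(hit,st['ee_pos'],st['force'],st['clock'])
robot.line_to([.5475,-.2402,.03],None,rate=.1)
print(sense()['ee_pos'],sense()['clock'])
```

```text
[ 0.14022823 -0.08783079  0.11848904]
True [ 0.5474781  -0.24015315 -0.0088238 ] [-1.49716774  0.39177878  6.99347204] 13.5083
[ 0.54743379 -0.24015685  0.02979498] 14.05
```

```bash
cat >> h.py <<'E'
TIP=.0388  # shut tips lie this far behind the reported TCP (measured)
E
python3 - <<'E'
from h import *
R=Rd(.417)
print(robot.ik([.5475,-.2402,.003-TIP],R))
robot.gripper_to(1.0); 
hit=robot.line_to([.5475,-.2402,.003-TIP],R,rate=.06,threshold=6); st=sense(); print(hit,st['ee_pos'],st['force'])
if not hit:
    robot.gripper_to(0.0,60); st=sense(); print('gap',st['finger_gap'],st['force'])
    robot.line_to([.5475,-.2402,.03-TIP],R,rate=.08); st=sense(); print('gap',st['finger_gap'],st['force'],st['ee_pos'],st['clock'])
s=viewer.snapshot('wrist'); save(s,'wrist8')
E
```

```text
[-0.53567161  0.63752632 -0.24950927  0.68376073  0.          0.61812472]
False [ 0.54783036 -0.24038337 -0.03538462] [-0.0401531  -0.05402489 -0.73369874]
gap 0.33905697496890536 [-0.59796576  1.32454383  4.40110827]
gap 0.34219265752978534 [-0.30194514  0.224506   -5.85047201] [ 0.54747938 -0.24025824 -0.00874444] 17.1333
```

View pics/wrist8.png

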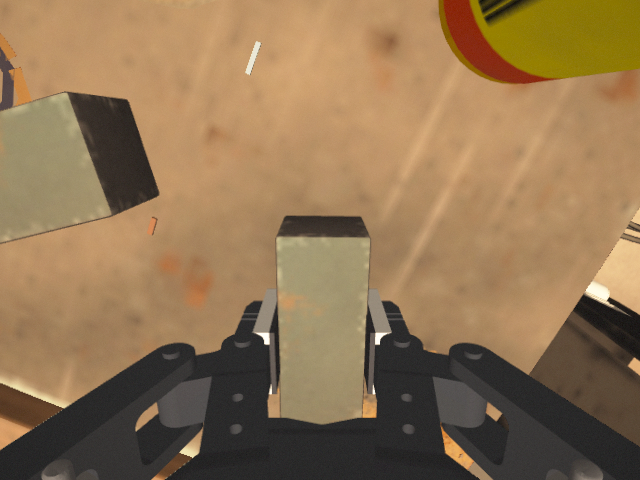

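Run:
```python
from h import *
s=viewer.snapshot('wrist'); st=sense(); R=np.array(st['tool_rot']); p=np.array(st['ee_pos'])
a,b=atz(s,(277,238),.0567),atz(s,(369,238),.0567); print(np.linalg.norm(a-b))
m=(a+b)/2-p; print('tool y',m@R[:,1],'tool z',m@R[:,2], 'edge angle',np.degrees(np.arctan2(*((b-a)@R[:,[2,1]]))))
# clearance corridor plan
Rf=Rd(FX[2]+np.pi/2)
q=f2w(-.070,0,0)
for z in (.2,.15,-.025): print(z,q[:2],robot.ik([q[0],q[1],z],Rf))
for x in (-.125,.0,.03):
    w=f2w(x,-.004,0)
    for a in (FX[2],FX[2]+np.pi): print(x,robot.ik([w[0],w[1],.032-TIP],Rd(a)))
```

```text
0.028686939374683924
tool y 0.0001751036172380466 tool z -0.037791214879105674 edge angle -0.06404294416365466
0.2 [0.37611289 0.24485917] [ 0.41393806  0.14121237 -0.3262999   1.10328405  0.          0.06943806]
0.15 [0.37611289 0.24485917] [ 0.41393806  0.17828384 -0.4189516   0.97356089  0.          0.06943806]
-0.025 [0.37611289 0.24485917] [ 0.41393806  0.41033908 -0.65384978  0.50660746  0.          0.06943806]
-0.125 [ 0.41348836  0.29895027 -0.77156658  0.50027947  0.          1.63978469]
-0.125 [ 0.41348836  0.29895027 -0.77156658  0.50027947  0.         -1.50180796]
0.0 [ 0.39665209  0.47793328 -0.45855519  0.63430785  0.          1.62294842]
0.0 [ 0.39665209  0.47793328 -0.45855519  0.63430785  0.         -1.51864423]
0.03 [ 0.39376174  0.52161691 -0.3770107   0.67216872  0.          1.62005807]
0.03 [ 0.39376174  0.52161691 -0.3770107   0.67216872  0.         -1.52153459]
```

Run:
```python
from h import *
R=Rd(.417); Rf=Rd(FX[2]+np.pi/2)
robot.line_to([.5475,-.2402,.23],R,rate=.2)
q=f2w(-.070,-.0003,0)
robot.move_to([q[0],q[1],.23],Rf); st=sense(); print(st['finger_gap'],st['force'],st['clock'])
robot.line_to([q[0],q[1],.02],Rf,rate=.15)
robot.wait(.2)
s=viewer.snapshot('wrist'); save(s,'wrist9'); s=viewer.snapshot('side'); save(s,'side9'); st=sense(); print(st['finger_gap'],st['force'],st['ee_pos'],q,st['clock'])
```

```text
0.33852116421627115 [ 0.36392818  0.11888225 -5.50531673] 20.4417
0.33745265875699937 [ 0.37995695  0.65610839 -6.23863457] [0.37641795 0.24466691 0.0202728 ] [0.37621421 0.2445768  0.        ] 22.2917
```

View pics/wrist9.png

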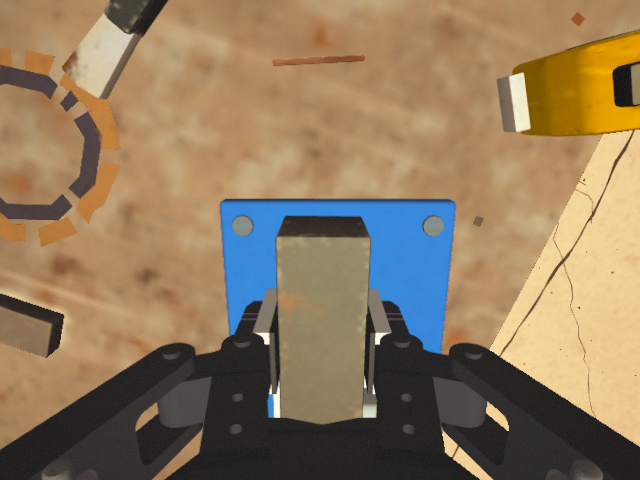

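View pics/side9.png

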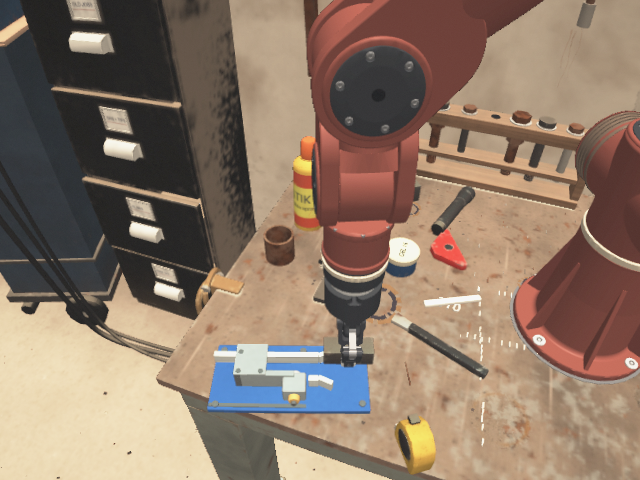

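Run:
```python
from h import *
s=viewer.snapshot('wrist'); st=sense()
im=cv2.cvtColor(s['img'],cv2.COLOR_RGB2HSV)
for uv in [(221,201),(455.5,203)]: print((w2f(atz(s,uv,.01))*1e3).round(1))
zt=.0202+.0354+.030
for uv in [(277,238),(369,238)]: print('blk',(w2f(atz(s,uv,zt))*1e3).round(1))
print('tcp',w2f(st['ee_pos'])*1e3)
crop=cv2.resize(s['img'][180:440,200:480,::-1],None,fx=2.2,fy=2.2,interpolation=cv2.INTER_CUBIC); cv2.imwrite('pics/c9.png',crop)
```

```text
[-104.8  -50.1]
[-104.   68.]
blk [-107.3  -13.5]
blk [-107.3   15.3]
tcp [-69.86982993  -0.27143455]
```

View pics/c9.png

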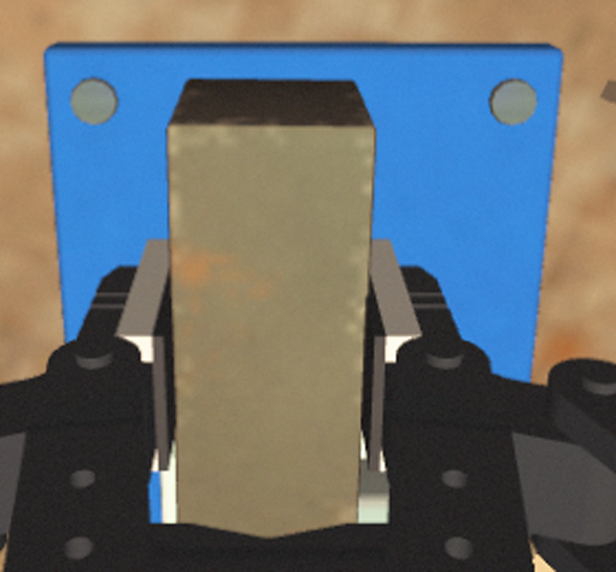

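Run:
```python
from h import *
Rf=Rd(FX[2]+np.pi/2)
q=f2w(-.067,0,0)
robot.line_to([q[0],q[1],-.015],Rf,rate=.1)
f0=np.array(sense()['force'])
hit=robot.line_to([q[0],q[1],-.0256],Rf,rate=.03,threshold=5); st=sense(); print(hit,st['ee_pos'],np.array(st['force'])-f0,st['clock'])
s=viewer.snapshot('side'); save(s,'side10')
robot.gripper_to(0.62); st=sense(); print(st['finger_gap'],st['force'])
robot.line_to([q[0],q[1],.08],Rf,rate=.15)
s=viewer.snapshot('wrist'); save(s,'wrist10'); st=sense(); print(st['ee_pos'],st['clock'])
print([(d['score'],(w2f(c2w(s,d['point']))*1e3).round(1)) for d in viewer.tip_of(s,'block')])
```

```text
True [ 0.37924566  0.24598407 -0.02544886] [ 0.44640362 -0.31333383 10.49189658] 23.2333
0.6182540842677944 [ 0.35007335 -0.25313768 -0.59602797]
[0.37819144 0.24554161 0.07909051] 24.55
[(0.74, array([-64.6,   2.5])), (0.5, array([26.4, -2.4]))]
```

View pics/wrist10.png

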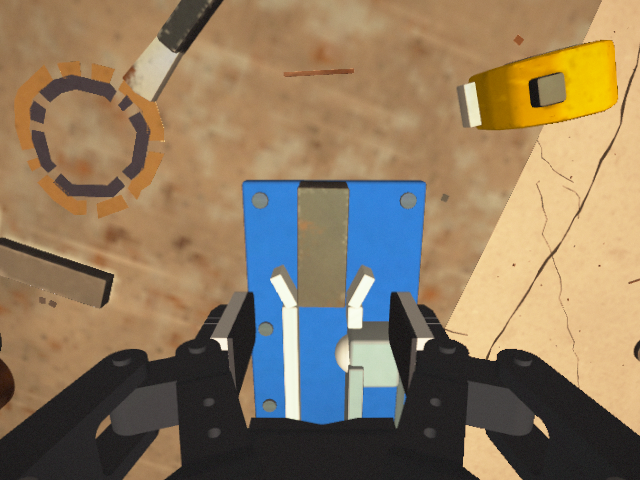

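Run:
```python
from h import *
Rp=Rd(FX[2])
robot.gripper_to(0.0,60)
q=f2w(-.135,-.0035,0)
robot.move_to([q[0],q[1],.06],Rp)
robot.line_to([q[0],q[1],.03],Rp,rate=.1)
st=sense(); print(st['finger_gap'],st['force'],st['ee_pos'],st['clock'])
s=viewer.snapshot('wrist'); save(s,'wrist11'); sd=viewer.snapshot('side')
p=np.array(st['ee_pos']); u=proj(sd,p+[0,0,TIP])[0]; print(u, proj(s,p+[0,0,TIP]))
x,y=int(u[0]),int(u[1]); cv2.imwrite('pics/s11.png',cv2.resize(sd['img'][y-50:y+25,x-50:x+50,::-1],None,fx=8,fy=8,interpolation=cv2.INTER_CUBIC))
```

```text
-0.003943080875582168 [-0.39590391  1.73637091 -0.16488557] [0.31593629 0.21952749 0.03000434] 27.0
[389.80617366 349.7138459 ] [[322.47304348 309.5226198 ]]
```

View pics/wrist11.png

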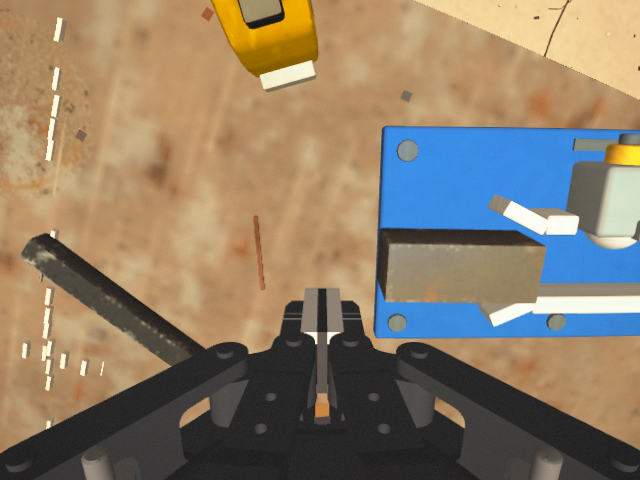

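View pics/s11.png

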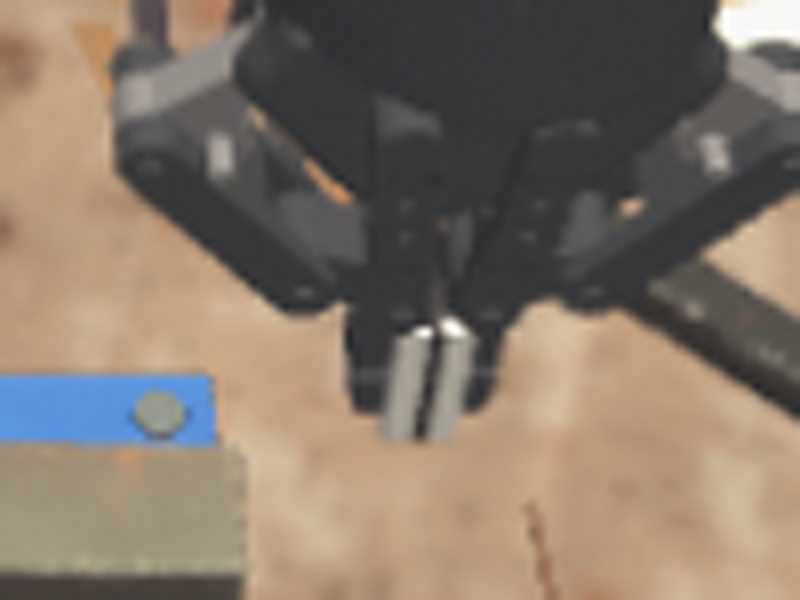

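Run:
```python
from h import *
s=viewer.snapshot('wrist')
print('tcp',w2f(sense()['ee_pos'])*1e3)
for uv in [(384,127),(375,337)]: print((w2f(atz(s,uv,.01))*1e3).round(1))
for uv in [(385,302),(541,302),(388,248),(544,246)]: print('blk',(w2f(atz(s,uv,.04))*1e3).round(1))
for uv in [(537,297),(639,297),(537,291)]: print('fence',(w2f(atz(s,uv,.03))*1e3).round(1))
cv2.imwrite('pics/c12.png',cv2.resize(s['img'][110:350,365:640,::-1],None,fx=2.5,fy=2.5,interpolation=cv2.INTER_CUBIC))
```

```text
tcp [-134.44947911   -3.44352999]
[-103.6   67.8]
[-103.5  -50.7]
blk [-104.1  -14. ]
blk [-26.7 -14.4]
blk [-104.    13.5]
blk [-30.   14.5]
fence [-23.  -16.3]
fence [ 33.3 -16.9]
fence [-23.6 -12.9]
```

View pics/c12.png

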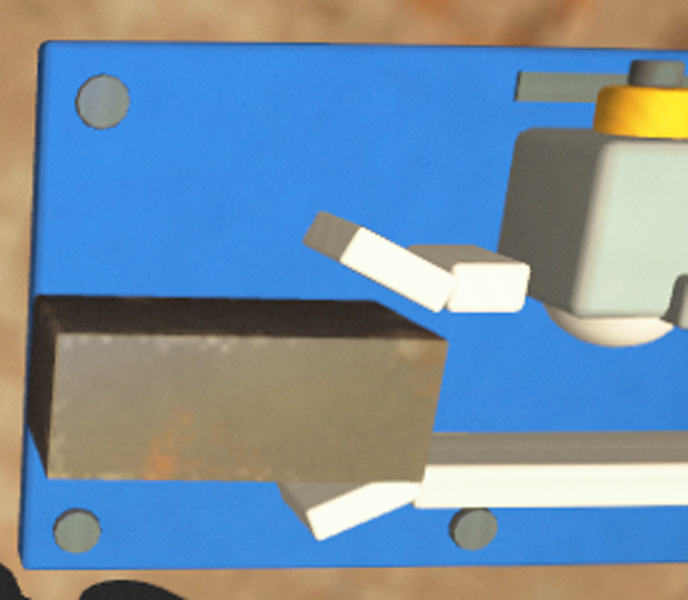

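```bash
cat >> h.py <<'E'
def push(x,rate,thr,y=-.0028,z=.024-TIP):
    q=f2w(x,y,z); hit=robot.line_to([q[0],q[1],q[2]],Rd(FX[2]),rate=rate,threshold=thr); st=sense()
    c,s=np.cos(FX[2]),np.sin(FX[2]); F=np.array(st['force']); 
    print('hit',hit,'x,y',(w2f(st['ee_pos'])*1e3).round(2),'z',round(st['ee_pos'][2],4),'Fx',round(F[0]*c+F[1]*s,2),'Fy',round(-F[0]*s+F[1]*c,2),'Fz',round(F[2],2),'t',st['clock']); return hit
E
python3 - <<'E'
from h import *
push(-.135,.1,8)
push(-.122,.05,6)
h=push(-.088,.03,8)
s=viewer.snapshot('wrist'); save(s,'wrist13')
E
```

```text
hit False x,y [-134.86   -2.77] z -0.0145 Fx 0.17 Fy -0.14 Fz 0.13 t 27.75
hit False x,y [-121.42   -2.8 ] z -0.0146 Fx -0.5 Fy -0.39 Fz -0.53 t 28.1583
hit False x,y [-88.34  -2.84] z -0.0149 Fx -2.45 Fy -0.69 Fz 0.31 t 29.4417
```

View pics/wrist13.png

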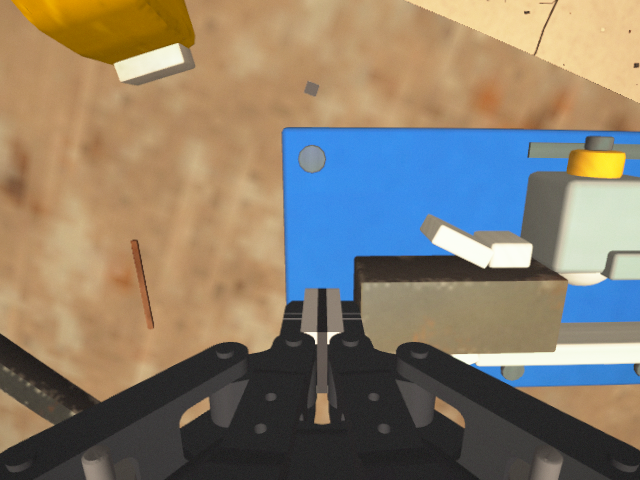

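Run:
```python
from h import *
for x,r,t in [(-.082,.015,22),(-.076,.015,22),(-.070,.015,22),(-.060,.02,22)]:
    if push(x,r,t): break
s=viewer.snapshot('wrist'); save(s,'wrist14')
```

```text
hit False x,y [-84.19  -3.02] z -0.0153 Fx -7.17 Fy -1.32 Fz -0.34 t 30.0417
hit False x,y [-76.71  -2.84] z -0.0151 Fx -5.26 Fy -0.1 Fz -2.11 t 30.5917
hit False x,y [-69.29  -2.75] z -0.0146 Fx -2.11 Fy -0.22 Fz -2.09 t 31.1417
hit False x,y [-59.74  -2.91] z -0.0147 Fx -3.28 Fy -1.89 Fz -0.93 t 31.7917
```

View pics/wrist14.png

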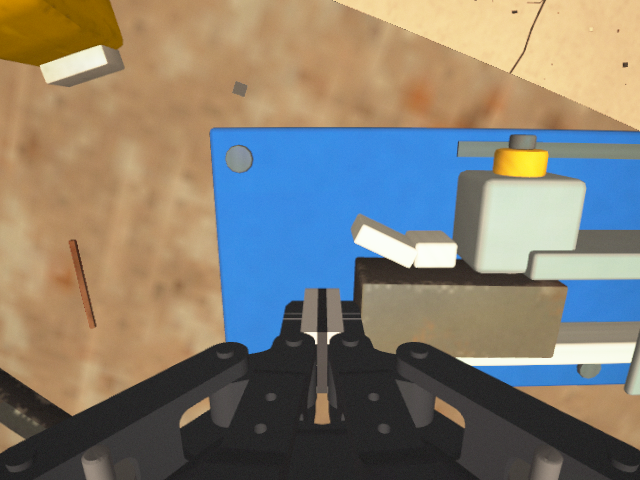

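Run:
```python
from h import *
for x,r,t in [(-.036,.03,12),(-.012,.025,12)]:
    if push(x,r,t): break
s=viewer.snapshot('wrist'); save(s,'wrist15')
```

```text
hit False x,y [-35.84  -2.62] z -0.0148 Fx -2.63 Fy -0.2 Fz -0.5 t 32.7917
hit False x,y [-12.29  -2.69] z -0.0148 Fx -4.67 Fy -1.01 Fz 2.35 t 33.9
```

View pics/wrist15.png

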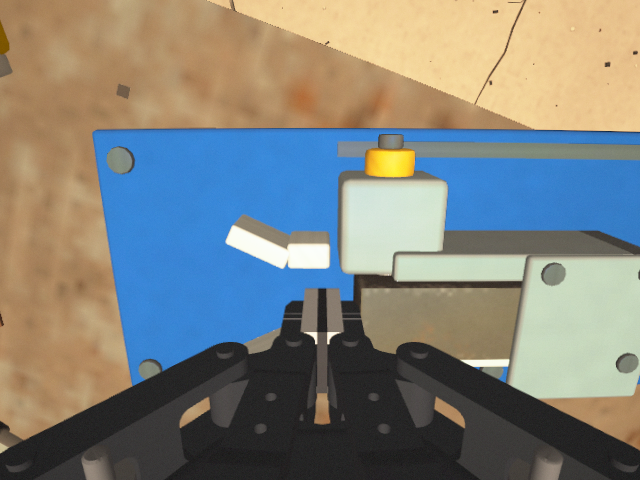

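Run:
```python
from h import *
for x in (-.006,-.003,0,.002):
    if push(x,.015,10): break
    robot.wait(.05)
    F=np.array(sense()['force']); print('  settled Fx',F[0]*np.cos(FX[2])+F[1]*np.sin(FX[2]))
s=viewer.snapshot('wrist'); save(s,'wrist16')
```

```text
hit False x,y [-5.91 -2.72] z -0.0148 Fx -3.99 Fy -0.54 Fz 1.11 t 34.5
  settled Fx -3.3642452241442657
hit False x,y [-2.84 -2.73] z -0.0148 Fx -3.18 Fy -0.52 Fz 0.81 t 34.9
  settled Fx -3.2280343605511836
hit False x,y [ 0.59 -2.73] z -0.0147 Fx -1.77 Fy -0.09 Fz -0.78 t 35.3
  settled Fx -1.9506810554840432
hit False x,y [ 2.42 -2.75] z -0.0148 Fx -1.55 Fy 0.43 Fz -0.68 t 35.6333
  settled Fx -0.6982091582950912
```

View pics/wrist16.png

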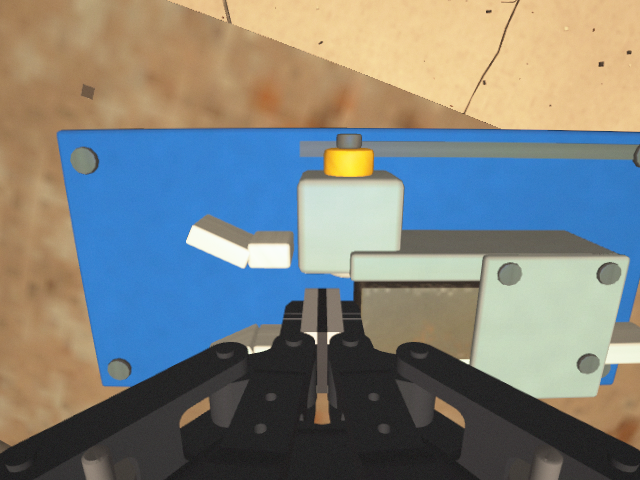

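Run:
```python
from h import *
for x in (.004,.006,.008,.010):
    h=push(x,.01,8)
    robot.wait(.05)
    F=np.array(sense()['force']); print('  settled Fx',F[0]*np.cos(FX[2])+F[1]*np.sin(FX[2]))
    if h: break
s=viewer.snapshot('wrist'); save(s,'wrist17')
```

```text
hit False x,y [ 4.4  -2.78] z -0.0147 Fx -0.45 Fy 1.43 Fz 0.32 t 36.0833
  settled Fx -0.9291679177929444
hit False x,y [ 5.05 -2.82] z -0.0149 Fx -5.75 Fy 1.08 Fz 3.21 t 36.4833
  settled Fx -4.914831505458927
hit True x,y [ 4.49 -2.85] z -0.0154 Fx -0.77 Fy -0.66 Fz 0.0 t 36.7583
  settled Fx 0.21832100394564352
```

View pics/wrist17.png

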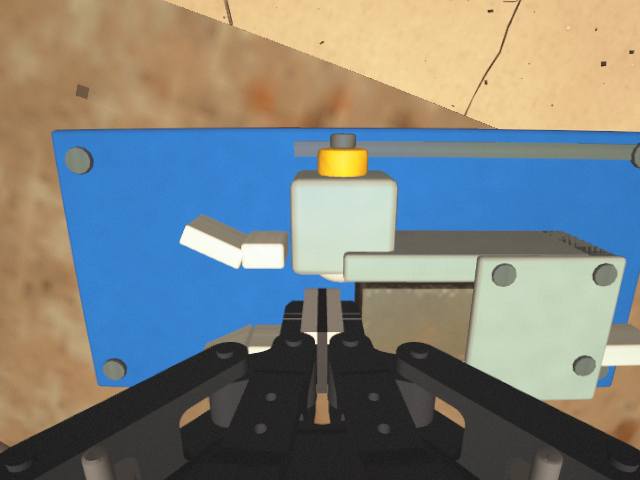

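Run:
```python
from h import *
push(-.02,.08,15)
push(-.03,.15,15,z=.12)
push(-.02,.15,15,z=.17,y=-.06)
for n in ('wrist','top','side'):
    s=viewer.snapshot(n); save(s,n+'18')
print(sense()['force'],sense()['clock'])
im=[cv2.imread(f'pics/{n}18.png') for n in('top','side')]
cv2.imwrite('pics/c18.png',np.hstack([cv2.resize(im[0][170:320,160:270],(396,540)),cv2.resize(im[1][320:430,190:390],(400,220)).repeat(1,0) if 0 else cv2.copyMakeBorder(cv2.resize(im[1][330:420,200:375],(400,206),interpolation=cv2.INTER_CUBIC),0,334,0,0,cv2.BORDER_CONSTANT)]))
```

```text
hit False x,y [-19.55  -2.78] z -0.0146 Fx 1.03 Fy 0.39 Fz 0.02 t 37.3083
hit False x,y [-30.43  -2.87] z 0.1193 Fx -0.25 Fy 0.55 Fz -0.52 t 38.3583
hit False x,y [-20.47 -59.82] z 0.1694 Fx 0.4 Fy -0.03 Fz -0.75 t 39.0167
[-0.01438143 -0.82816386  0.70090346] 39.1667
```

View pics/wrist18.png

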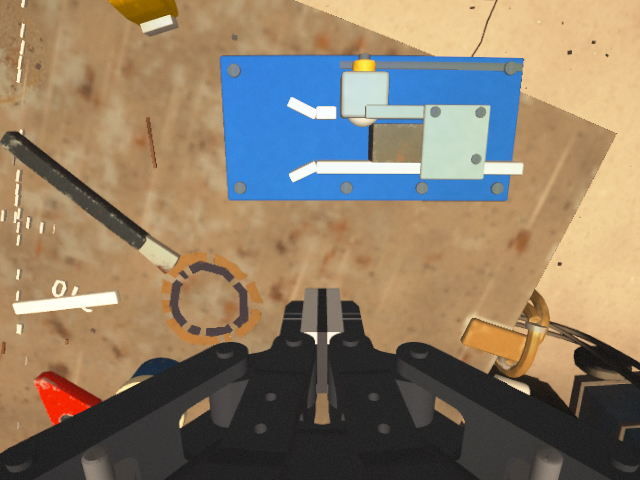

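View pics/c18.png

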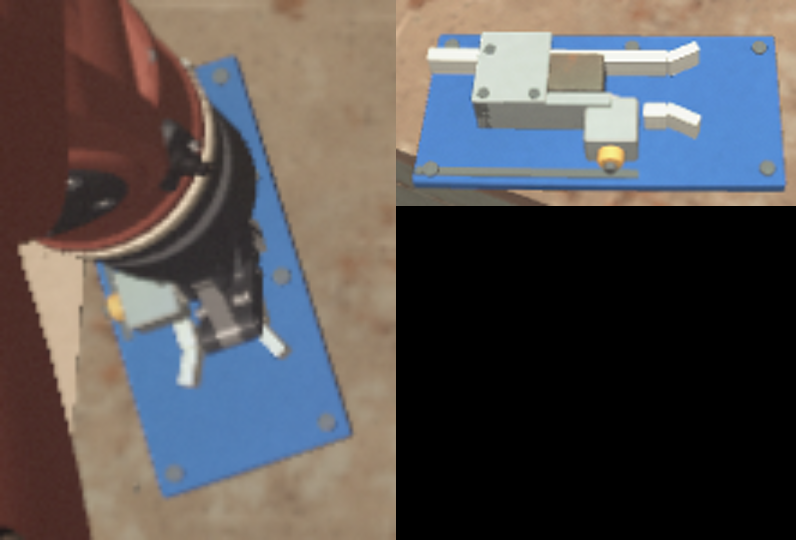

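Run:
```python
from h import *
s=viewer.snapshot('wrist')
cv2.imwrite('pics/c19.png',cv2.resize(s['img'][50:200,280:480,::-1],None,fx=4,fy=4,interpolation=cv2.INTER_CUBIC))
for uv in [(374,124),(373,162)]: print('rear top',(w2f(atz(s,uv,.04))*1e3).round(1))
for uv in [(422,106),(420,179)]: print('cover',(w2f(atz(s,uv,.048))*1e3).round(1))
```

```text
rear top [18.8 14.1]
rear top [ 19.1 -14.8]
cover [53.2 27.3]
cover [ 55.2 -27. ]
```

View pics/c19.png

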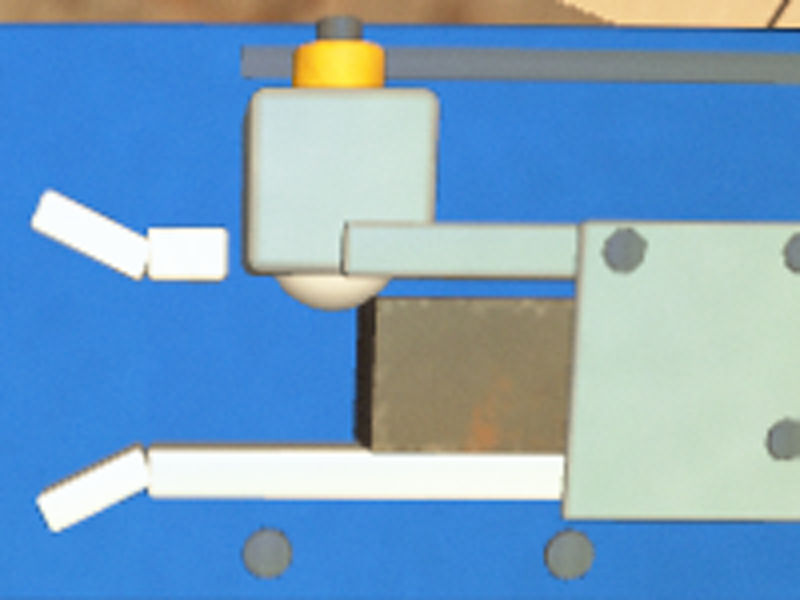

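Run:
```python
from h import *
s=viewer.snapshot('side'); save(s,'side20')
for l in('spray_can','pipe_stub'): print(l,[(round(d['score'],2),c2w(s,d['point']).round(3)) for d in viewer.tip_of(s,l)][:2])
robot.close_job(); print(sense()['clock'])
```

```text
spray_can [(0.38, array([ 0.569, -0.103,  0.   ]))]
pipe_stub [(0.66, array([0.588, 0.023, 0.001]))]
the job is handed in; nothing more can be done
the job is handed in; nothing more can be done
```

View pics/side20.png

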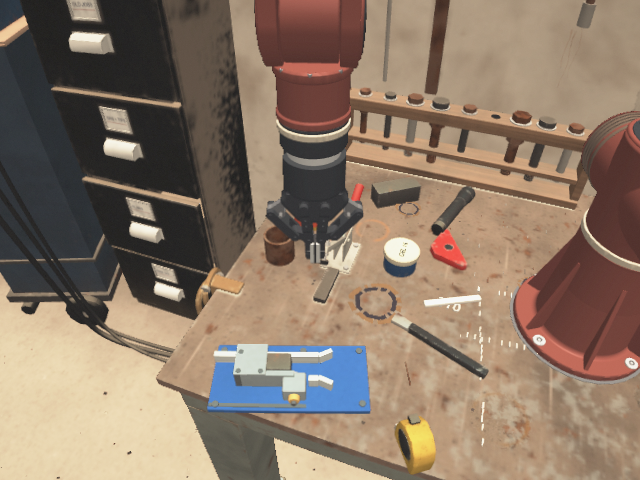

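The smaller steel block is home in the blue fixture with the ball sprung out behind it, and I handed the job in at about 39 s of the 69 s allowed. I laid it on the apron with its front end at the mouth, let go, and pushed it past the ball with shut fingers. I stopped on the first light contact with the stop, backed off and lifted clear.

- **First grasp missed:** the fingers closed on air above the block. The real fingertips sit about 39 mm behind the reported TCP, contrary to the description. I measured this with a light touch (about 7 N) on the block's top, corrected for it, and the second grasp held.
- **Forces:** the highest pushing force I read was about 7 N, below the listed 10–14 N for the ball. I read force only between short moves, so I could have missed the peak. At the stop I read about 6 N, and the last small step ended on its 8 N threshold.
- **Seating:** the last wrist picture shows the block flat along the fence, with its rear end at x = 19 mm and the ball resting on its rear edge. My estimates of the ball's position range from 10.5 to 14 mm. That puts the home position at about 17–21 mm, so the rear end fits.
- **Bystanders:** the spray can and pipe stub were found within about 4 mm of where they first stood, which is the networks' accuracy. The can's last detection scored low (0.38), partly because the arm was in front of it. The arm never read a contact near either one.

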